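# Tare the parts scale for an empty tray

### The job

Set the empty steel tray gently on the middle of the scale's platform and let go. The tray's weight swings the dial's pointer: then turn the dial's ring by its tab until the ring's zero mark, on the tab, stands right at the pointer (the scale reads zero within half a small division). Leave the tray standing on the platform and the other things on the bench alone.

Things in the scene. Friction and masses are not known exactly. Their poses are not given: they have to be found in the camera images.
- scale: The bench scale, fixed to the bench: a grey case 190 x 370 mm (x, y), top 58 to 60 mm above the bench. Origin at the centre of its underside, on the bench. Its x axis points away from the robot (up to 0.25 rad aside), y towards the platform. The platform's centre is at y = +100 mm on the scale, the dial's centre at y = -100 mm, both at x = 0.
- platform_top (a point): Centre of the upper face of the square steel weighing platform, 140 x 140 mm and 6 mm thick; empty, this face is 100 mm above the bench. It sinks upright on a spring of 300 N/m (7 to 14 mm under the tray) and settles in about half a second; axes as the scale's.
- tray: The empty steel parts tray, 120 mm long (its x), 56 mm wide (its y), 50 mm high, walls 4 mm, open at the top; origin at the centre of its underside. Weighs 0.2 to 0.43 kg. It starts on the bench; it can be gripped across its 56 mm width from above, and may stand any way round on the platform.
- dial_center (a point): Centre of the dial, on its turning axis, 60 mm above the bench on the scale's case. The dial lies flat and faces up; axes as the scale's. Round it an aluminium ring, 108 to 136 mm in diameter, its top 72 mm above the bench, with a small division every 10 degrees.
- pointer (a joint): Angle of the black pointer, rad, clockwise seen from above; 0 points along the scale's +x (away from the robot). Reads 0 with the platform empty and grows by 100 rad per metre that the platform sinks: 0.6 to 1.45 with the tray on.
- pointer_tip (a point): Tip of the pointer, 46 mm from the dial's axis, 6 mm above the case; its x axis points outwards along the pointer. The pointer lies inside the ring, below the ring's top; do not push it.
- ring (a joint): Angle of the ring (bezel) with its tab and zero mark, rad, clockwise seen from above; 0 has the tab towards the scale's +x. The scale reads zero when this equals the pointer's angle. Turns either way between -1.8 and 2.6; starts between -1.2 and 0.2. Friction (0.12 N m, about 2 N at the tab) holds it where it is left.
- ring_zero (a point): The zero mark: middle of the top of the ring's tab, 64 mm from the dial's axis, 96 mm above the bench; its x axis points outwards. The tab is the one block standing up from the ring: 12 mm wide along the ring, 16 mm radially (56 to 72 mm from the axis), 24 mm high above the ring's top, of black plastic with a white line on its top. It can be pushed from either side.
- junction_box: A grey plastic electrical junction box with a white cover, 85 x 85 mm, 49 mm high, standing on the bench; origin at the centre of its underside. A bystander: leave it alone.
- wire_spool: A grey plastic wire spool standing on its flange, 80 mm diameter, 50 mm high; origin at the centre of its underside. A bystander: leave it alone.
- screwdriver: A screwdriver lying on the bench, about 200 mm long; origin at its middle. A bystander: leave it alone.
Mind the look-alikes: they are no part of the job. Of the things shaped like the tray, the steel one is meant.

How it is judged:
On the way, in this order (a step that is already met when the one before it is completed fails the run):
1. the tray stands released on the middle of the platform (horizontal distance between tray and platform_top below 0.03 m and z of tray in the frame of platform_top between -0.004 and 0.004 m and angle between tray's own z axis and vertical below 0.1 rad and linear speed of tray below 0.03 m/s and contact force between the fingers and tray below 0.1 N), for 0.3 s.
2. the ring's zero mark stands at the pointer (angle between the x axis of ring_zero and the x axis of pointer_tip, either way round below 0.09 rad and horizontal distance between ring_zero and pointer_tip below 0.03 m), for 0.2 s.
At the end, for the whole second after the job is handed in: The tray stands upright and at rest on the platform, released, its centre within 30 mm of the platform's centre, and the ring, at rest, has its zero mark within 0.09 rad (half a small division) of the pointer (all of step 1 and all of step 2 and velocity of joint ring between -0.05 and 0.05 rad/s); the robot touches nothing.
It fails at once if the tray is dropped or slammed on the platform (over 25 N) (contact force between tray and platform above 25 N).
It fails at once if the junction box is shifted by more than 30 mm (distance of junction_box from where it was at the start of the episode above 0.03 m).
It fails at once if the wire spool is shifted by more than 30 mm (distance of wire_spool from where it was at the start of the episode above 0.03 m).
It fails at once if the screwdriver is shifted by more than 30 mm (distance of screwdriver from where it was at the start of the episode above 0.03 m).
It also fails if it takes over 64 s, if anything falls off the work surface, if the arm or the gripper's body presses on something with over 40 N, if the wrist force passes 120 N, or if a joint passes its speed limit or range.

### The arm

A 6-joint arm with a two-finger parallel gripper is mounted at the origin on the work surface. World frame = base frame: x ahead of the robot, y to its left, z up, the work surface at z = 0. Lengths are in m, angles in rad, forces in N, time in s.
With the tool pointing down it reaches from about 0.35 to 0.975 m from the base axis. Payload 4.9 kg.
Tool frame: the origin (TCP) lies between the finger pads; the fingertips stand 11 mm ahead of it and the grasp point (between the pads) lies 8 mm behind it (arm.tips_ahead is the z of the fingertips in the tool frame, in m); z points along the fingers, y is the line along which they close (so a half turn about z gives the same grasp; the last joint's range is limited). The gripper opens to 85 mm and grips with 20 to 120 N. Pads are 22 mm wide; open, the fingers measure 114 mm over their backs; the gripper's body (76 mm by 85 mm) begins 54 mm behind the grasp point. The pads swing forward as they close: fully open they stand 13 mm farther back than shut.
Start: joints at [1.147, 0.053, 1.613, -0, 1.476, -0.119], TCP at [0.188, 0.596, 0.242] pointing down, gripper open.
Joint ranges: [-3.01, 3.01], [-1.01, 2.22], [0.06, 2.58], [-1.02, 4.17], [0.09, 2.62], [-3.14, 3.14]. Speed limits (rad/s): [2.57, 2.57, 3.14, 3.14, 3.14, 3.14].

### API

Orientations are given as a 3x3 rotation matrix whose columns are the frame's x, y, z axes.
In Python, from plant import arm gives the robot as it stands. The module is installed in compiled form; this text tells all that it offers.
- The arm moves only by the shell command python3 -m pendant 'ROWS' [OPENING] [FORCE]. ROWS is JSON, one flat list of numbers, 4 for each row, row after row: the shift along the world's x, y, z in mm, then the turn about the world's z in rad. A call has exactly 10 rows; each row is the pose to reach, as a shift and turn from the pose commanded when the call began; what a row does not reach only later rows make up. A row lasts 1/12 s, in which the tool goes at most 41.7 mm and 7.16 degrees, less where a joint would pass 70% of its speed; a pose out of reach is approached as far as the arm can. A call with a gripper value outside its range is refused whole. OPENING is the finger opening in mm, from 0 to 85.4, set as the call begins (- or left out, the last holds). The fingers move at their own pace and stop on an object; FORCE is the grip in N (left out, the last holds). Time passes only in rows, so rows that repeat a pose let the fingers close, or fill a call up. It gives the time, the measured TCP pose, the force, the opening and the grip force at its end, in the units of the state.
- arm.state(): the state, without advancing time (a new reading comes with each control period).
- arm.grab_frame(name): name is "scene" or "side" or "wrist"; returns the picture (400x640x3 uint8, red, green, blue); there is no depth.
- arm.camera_info(name): a dict with "fx", "fy", "cx", "cy" (pixels), "world_to_cam" (4x4, takes a point from world to camera coordinates); the wrist camera has in their place "tool_from_camera" (4x4, takes a point from camera to tool coordinates, whose origin is the TCP and whose axes are the flange's). Camera axes: x right, y down, z forward; pixel columns grow to the right and rows downward; lengths in m; the calibration is good to about 2 mm. A picture is of the moment at which its call begins: read the wrist's pose just before it. camera_info takes no time and is no camera call.
- arm.close_job(): hands the job in; it is judged then, once.
The state is a dict: "t": time; "q": joint angles; "qvel": joint speeds; "joint_torque": joint torques, N m; "eef_pos": TCP position; "ee_rot": TCP orientation; "force": force on the tool from outside, world axes, zero at the start; "ft_torque": the same for the moment, N m; "opening": opening from 0.0 (shut) to 1.0 (fully open); "finger_force": force on a finger pad.
Only numpy, scipy, OpenCV 4.12 (cv2) and the standard library are available. Lean on these libraries where they do the work, as an engineer would, in place of code of your own. Each camera call takes 0.05 s, during which the arm holds its last target. There are 200 camera calls.

## Working session

There is one attempt and no reset: what is moved stays moved. The work goes in short steps, Python scripts to look and compute and a shell command to move; the robot and the scene stay as the last step left them, time stands still between calls to the robot, and variables do not carry over. Pictures are saved under pics/ and viewed, at most 10 in all, crops included, and the job is handed in when it is done.

```bash
mkdir -p pics
cat > h.py <<'E'
import numpy as np, cv2
from plant import arm
def grab(n,f):
    s=arm.state(); im=arm.grab_frame(n); cv2.imwrite(f'pics/{f}.png',im[:,:,::-1]); return im,s
def cam(n,s=None):
    c=arm.camera_info(n); K=np.array([[c['fx'],0,c['cx']],[0,c['fy'],c['cy']],[0,0,1]])
    if n=='wrist':
        T=np.eye(4);T[:3,:3]=s['ee_rot'];T[:3,3]=s['eef_pos']; M=T@np.array(c['tool_from_camera'])
    else: M=np.linalg.inv(np.array(c['world_to_cam']))
    return K,M
def pt(n,uv,z,s=None):
    K,M=cam(n,s); uv=np.atleast_2d(uv).astype(float)
    d=(M[:3,:3]@np.linalg.inv(K)@np.c_[uv,np.ones(len(uv))].T).T
    o=M[:3,3]; return o+d*((z-o[2])/d[:,2])[:,None]
def px(n,P,s=None):
    K,M=cam(n,s); P=np.atleast_2d(P); c=(np.linalg.inv(M)@np.c_[P,np.ones(len(P))].T)[:3]
    p=K@c; return (p[:2]/p[2]).T
E
python3 - <<'E'
from h import *
a,_=grab('scene','s0'); b,_=grab('side','d0'); c,s=grab('wrist','w0')
for n in('scene','side'): print(n,cam(n)[1].round(2).tolist())
print(s['eef_pos'],s['ee_rot'],s['opening'])
cv2.imwrite('pics/both.png',cv2.resize(np.vstack([a,b])[:,:,::-1],(480,600)))
E
```

```text
scene [[0.81, 0.48, -0.35, 0.9], [0.59, -0.64, 0.5, -0.35], [0.02, -0.6, -0.8, 0.86], [0.0, 0.0, 0.0, 1.0]]
side [[1.0, -0.04, 0.02, 0.52], [-0.04, -0.73, 0.69, -0.56], [-0.01, -0.69, -0.73, 0.79], [0.0, 0.0, 0.0, 1.0]]
[0.18734732 0.59570051 0.2411716 ] [[-9.53908704e-01  3.00095993e-01 -7.61046750e-04]
 [ 3.00096882e-01  9.53907203e-01 -1.70577055e-03]
 [ 2.14073069e-04 -1.85553713e-03 -9.99998256e-01]] 1.0007605461428997
```

View pics/s0.png

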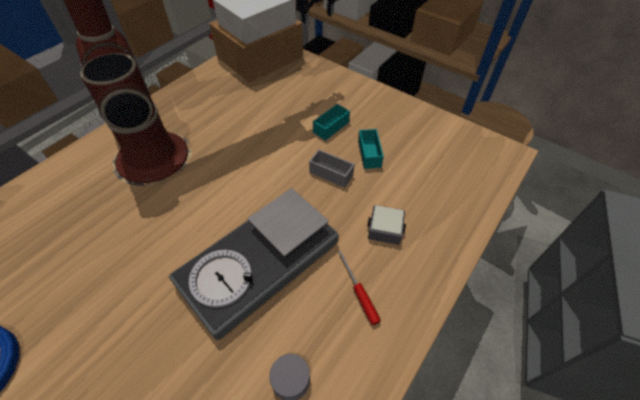

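View pics/d0.png

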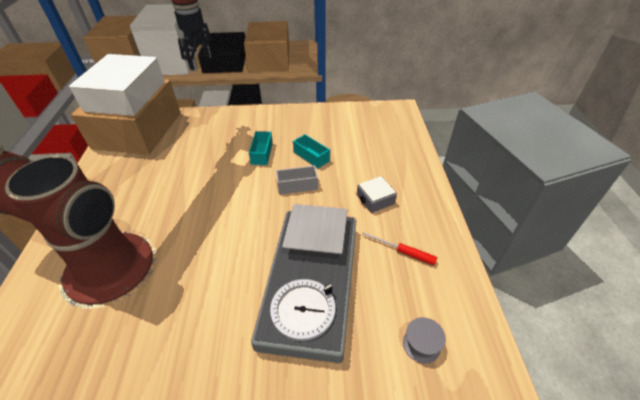

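The steel tray is at scene px (332,168) and side px (297,181). The scale's dial is at (220,278) / (303,309). The teal trays are the look-alikes. I'll zoom in to get corners.

Run:
```python
from h import *
a=cv2.imread('pics/s0.png');b=cv2.imread('pics/d0.png')
f=lambda i,x,y,w,h,k:cv2.resize(i[y:y+h,x:x+w],None,fx=k,fy=k,interpolation=cv2.INTER_CUBIC)
r1=np.hstack([f(a,300,140,66,50,6),f(b,266,160,66,50,6)])
r2=np.hstack([f(a,168,185,176,132,2.25),f(b,240,200,176,132,2.25)])
cv2.imwrite('pics/c1.png',np.vstack([r1,r2]))
```

```text
(no output)
```

View pics/c1.png

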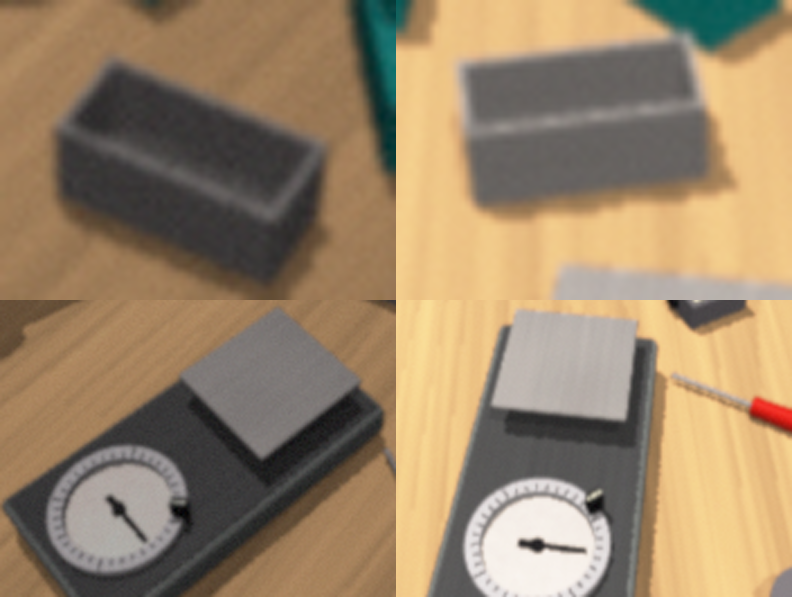

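Crop shows the tray rim, platform corners and dial clearly; casting rays to their heights (rim 50 mm, platform 100 mm, hub ~66 mm, tab 96 mm).

Run:
```python
from h import *
A=np.array
def go(name,sc,sd,z,ks,os_,od):
    for n,p,o in(('scene',sc,os_),('side',sd,od)):
        P=pt(n,A(p)/ks+A(o),z)[:,:2]*1000; print(name,n,P.round(0).tolist(),'mean',P.mean(0).round(1))
        if len(P)==4: 
            e=np.roll(P,-1,0)-P; print('  sides',np.linalg.norm(e,axis=1).round(0),'ang',np.arctan2(e[:,1],e[:,0]).round(3))
go('tray',[(110,60),(326,148),(274,214),(60,128)],[(63,62),(292,35),(310,103),(74,134)],.05,6,(300,140),(266,160))
go('plat',[(277,9),(361,82),(264,160),(182,80)],[(121,10),(242,20),(231,122),(95,107)],.1,2.25,(168,185),(240,200))
go('hub',[(117,208)],[(141,245)],.067,2.25,(168,185),(240,200))
go('tip',[(145,241)],[(188,250)],.066,2.25,(168,185),(240,200))
go('tab',[(178,202)],[(199,195)],.096,2.25,(168,185),(240,200))
```

```text
tray scene [[423.0, 288.0], [540.0, 303.0], [544.0, 254.0], [431.0, 237.0]] mean [484.5 270.5]
  sides [119.  50. 114.  52.] ang [ 0.13  -1.496 -2.993  1.731]
tray side [[422.0, 286.0], [537.0, 300.0], [544.0, 249.0], [429.0, 233.0]] mean [483.2 267. ]
  sides [116.  52. 116.  54.] ang [ 0.121 -1.436 -3.006  1.705]
plat scene [[480.0, 96.0], [615.0, 72.0], [593.0, -62.0], [461.0, -40.0]] mean [537.4  16.6]
  sides [137. 136. 133. 137.] ang [-0.173 -1.737  2.978  1.431]
plat side [[478.0, 94.0], [613.0, 71.0], [588.0, -68.0], [451.0, -42.0]] mean [532.6  14. ]
  sides [137. 141. 140. 138.] ang [-0.168 -1.746  2.954  1.38 ]
hub scene [[497.0, -178.0]] mean [ 496.6 -178.1]
hub side [[495.0, -180.0]] mean [ 495.1 -180.2]
tip scene [[543.0, -186.0]] mean [ 543.3 -186.4]
tip side [[539.0, -187.0]] mean [ 538.9 -187. ]
tab scene [[554.0, -145.0]] mean [ 554.  -144.9]
tab side [[551.0, -147.0]] mean [ 551.5 -147. ]
```

```bash
python3 -m pendant '[20,-22,0,0.04,50,-55,0,0.12,85,-93,0,0.2,125,-137,0,0.3,165,-180,-10,0.38,205,-224,-20,0.435,240,-263,-30,0.435,270,-297,-50,0.435,290,-318,-60,0.435,297,-327,-60,0.435]' 76
python3 - <<'E'
from h import *
im,s=grab('wrist','w1'); print(s['eef_pos'],s['ee_rot'][:,1],s['q'].round(2))
for o in(45,57): 
  c=np.array([.484,.269,0])+o/1000*np.array([-.13,.99,0]); print(px('side',[c+[-.011,0,0],c+[.011,0,0]]).round(0).tolist(), px('side',[c+[0,0,.013]]).round(0))
a=.13;R=np.array([[np.cos(a),-np.sin(a)],[np.sin(a),np.cos(a)]])
q=[np.r_[np.array([.484,.269])+R@np.array(k),.05] for k in((.06,.028),(.06,-.028),(-.06,-.028),(-.06,.028))]
cv2.polylines(im:=im[:,:,::-1].copy(),[px('wrist',q,s).astype(int)],True,(0,0,255)); cv2.imwrite('pics/w1b.png',im)
E
```

```text
t: 0.98
eef_pos: [0.457, 0.2991, 0.192]
ee_rot: [[-0.992, -0.13, -0.0], [-0.13, 0.992, -0.0], [0.0, 0.0, -1.0]]
force: [0.2, 0.9, -0.1]
opening: 0.89
finger_force: 0.0
[0.4570091  0.29909249 0.19203697] [-1.29851149e-01  9.91533499e-01  2.25140100e-05] [ 0.44 -0.1   1.85  0.    1.39 -1.26]
[[293.0, 176.0], [300.0, 176.0]] [[296. 173.]]
[[292.0, 174.0], [299.0, 173.0]] [[295. 170.]]
```

View pics/w1b.png

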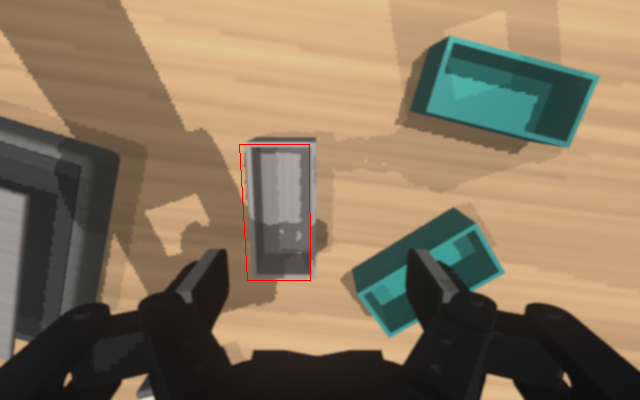

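The wrist view shows the steel tray rim with outer corners about (247,140), (317,141), (315,279), (250,280). The nearer teal tray's corner is at (352,272), clear of the grasp line. The rim comes out slightly right of my estimate.

Run:
```python
from h import *
im=cv2.imread('pics/w1.png'); s=arm.state()
P=pt('wrist',[(247,142),(316,142),(315,278),(250,280)],.05,s)[:,:2]*1000
print(P.round(1),P.mean(0)); e=np.roll(P,-1,0)-P; print(np.linalg.norm(e,axis=1),np.arctan2(e[:,1],e[:,0]),s['eef_pos'])
```

```text
[[428.3 233.8]
 [421.5 287.7]
 [538.6 301.4]
 [547.9 245. ]] [484.06000258 266.99801301]
[ 54.28449833 117.9626319   57.17758336 120.13297434] [ 1.69628489  0.11671357 -1.40836332 -3.04848368] [0.46025064 0.2936575  0.18968656]
```

```bash
python3 -m pendant '[0,0,0,0,0,0,0,0,0,0,0,0,0,0,0,0,0,0,0,0,0,0,0,0,0,0,0,0,0,0,0,0,0,0,0,0,0,0,0,0]'
```

```text
t: 1.87
eef_pos: [0.4562, 0.301, 0.1928]
ee_rot: [[-0.992, -0.13, 0.0], [-0.13, 0.992, -0.0], [-0.0, -0.0, -1.0]]
force: [0.4, 0.3, 1.0]
opening: 0.889
finger_force: 0.0
```

```bash
python3 -m pendant '[14,-16,-5,-0.01,28,-33,-20,-0.01,28,-33,-45,-0.01,28,-33,-75,-0.01,28,-33,-105,-0.01,28,-33,-130,-0.01,28,-33,-150,-0.01,28,-33,-162,-0.01,28,-33,-168,-0.01,28,-33,-168,-0.01]' 76
python3 -m pendant '[0,0,0,0,0,0,0,0,0,0,0,0,0,0,0,0,0,0,0,0,0,0,0,0,0,0,0,0,0,0,0,0,0,0,0,0,0,0,0,0]' 50 30
```

```text
t: 2.7
eef_pos: [0.4836, 0.2676, 0.0237]
ee_rot: [[-0.993, -0.12, -0.002], [-0.12, 0.993, -0.001], [0.002, -0.001, -1.0]]
force: [0.8, 0.8, -0.1]
opening: 0.895
finger_force: 0.0
t: 3.53
eef_pos: [0.4859, 0.2687, 0.027]
ee_rot: [[-0.993, -0.12, 0.004], [-0.12, 0.993, 0.002], [-0.004, 0.001, -1.0]]
force: [-0.3, 1.1, 6.8]
opening: 0.647
finger_force: 35.6
```

```bash
python3 -m pendant '[0,0,5,0,0,0,20,0,0,0,45,0,0,0,75,0,0,0,105,0,0,0,130,0,0,0,145,0,0,0,150,0,0,0,150,0,0,0,150,0]'
python3 -m pendant '[4,-18,0,-0.03,9,-45,0,-0.1,15,-77,0,-0.18,22,-111,0,-0.26,29,-147,0,-0.3,36,-183,0,-0.3,43,-215,0,-0.3,48,-238,0,-0.3,51,-250,0,-0.3,51,-253,0,-0.3]'
python3 - <<'E'
from h import *
a,s=grab('wrist','w2'); print(s['eef_pos'],s['force'],s['opening'],s['finger_force'])
b,_=grab('side','d2'); c,_=grab('scene','s2')
A=b[110:360,180:430];B=c[150:350,160:410]
B=cv2.resize(B,(500,400));A=cv2.resize(A,(300,300));W=cv2.resize(a,(300,188))
out=np.zeros((488,800,3),np.uint8);out[:400,:500]=B;out[:300,500:]=A;out[300:488,500:]=W
cv2.imwrite('pics/c2.png',out[:,:,::-1])
E
```

```text
t: 4.37
eef_pos: [0.4833, 0.2674, 0.1732]
ee_rot: [[-0.993, -0.12, -0.002], [-0.12, 0.993, -0.001], [0.002, -0.001, -1.0]]
force: [-0.3, 0.3, -3.4]
opening: 0.65
finger_force: 34.6
t: 5.2
eef_pos: [0.5345, 0.0131, 0.1726]
ee_rot: [[-0.983, 0.182, -0.004], [0.182, 0.983, 0.0], [0.004, -0.001, -1.0]]
force: [-1.0, -0.2, -3.5]
opening: 0.646
finger_force: 34.4
[0.53445465 0.01311009 0.17256767] [-0.95425502 -0.16362237 -3.50423156] 0.6460154227549868 34.42970395088196
```

View pics/c2.png

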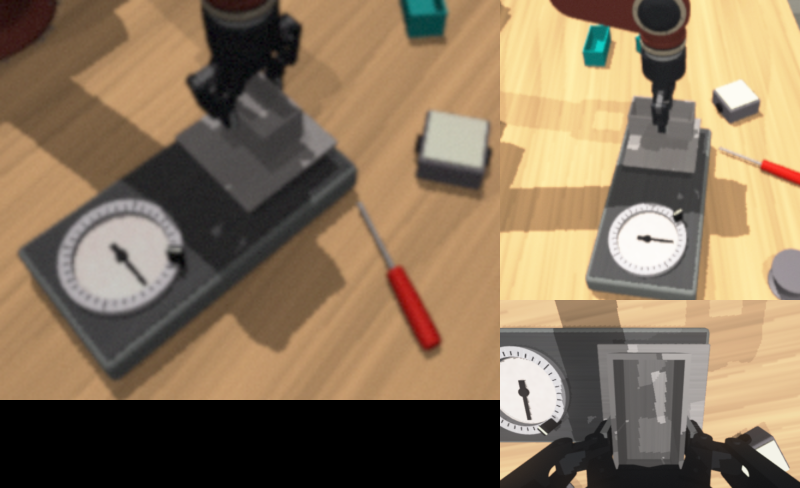

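The tray hangs level above the platform, centred. The weight is about 3.5 N, so it should sink about 12 mm. Lowering slowly.

```bash
python3 -m pendant '[0,1,-4,0,0,1,-11,0,0,1,-18,0,0,1,-25,0,0,1,-31,0,0,1,-36,0,0,1,-39,0,0,1,-41,0,0,1,-42.5,0,0,1,-44,0]'
python3 -m pendant '[0,0,-2,0,0,0,-4,0,0,0,-6,0,0,0,-8,0,0,0,-9.5,0,0,0,-11,0,0,0,-12.5,0,0,0,-13.5,0,0,0,-13.5,0,0,0,-13.5,0]'
```

```text
t: 6.18
eef_pos: [0.5355, 0.0158, 0.131]
ee_rot: [[-0.984, 0.179, 0.001], [0.179, 0.984, -0.0], [-0.001, 0.0, -1.0]]
force: [-0.4, 0.0, -3.2]
opening: 0.645
finger_force: 34.5
t: 7.02
eef_pos: [0.5355, 0.0158, 0.1176]
ee_rot: [[-0.984, 0.179, 0.001], [0.179, 0.984, -0.0], [-0.001, -0.0, -1.0]]
force: [-0.6, 0.0, -0.3]
opening: 0.652
finger_force: 34.8
```

```bash
python3 -m pendant '[0,0,0,0,0,0,0,0,0,0,0,0,0,0,0,0,0,0,0,0,0,0,0,0,0,0,0,0,0,0,0,0,0,0,0,0,0,0,0,0]' 76
python3 -m pendant '[0,0,3,0,0,0,10,0,0,0,25,0,0,0,45,0,0,0,65,0,0,0,85,0,0,0,100,0,0,0,108,0,0,0,110,0,0,0,110,0]'
python3 - <<'E'
from h import *
grab('scene','s3');grab('side','d3')
a=cv2.imread('pics/s3.png');b=cv2.imread('pics/d3.png')
f=lambda i,x,y,w,h,k:cv2.resize(i[y:y+h,x:x+w],None,fx=k,fy=k,interpolation=cv2.INTER_CUBIC)
cv2.imwrite('pics/c3.png',np.vstack([np.hstack([f(a,172,240,100,75,4),f(b,260,268,100,75,4)]),np.hstack([f(a,230,170,130,97,400/130),f(b,260,170,130,97,400/130)])]))
E
```

```text
t: 7.85
eef_pos: [0.5353, 0.0159, 0.1173]
ee_rot: [[-0.984, 0.179, 0.0], [0.179, 0.984, 0.0], [-0.0, 0.0, -1.0]]
force: [0.2, 0.7, 0.2]
opening: 0.889
finger_force: 0.0
t: 8.68
eef_pos: [0.5355, 0.0158, 0.2279]
ee_rot: [[-0.984, 0.179, 0.001], [0.179, 0.984, -0.0], [-0.001, 0.0, -1.0]]
force: [0.3, -0.4, 0.3]
opening: 0.889
finger_force: 0.0
```

View pics/c3.png

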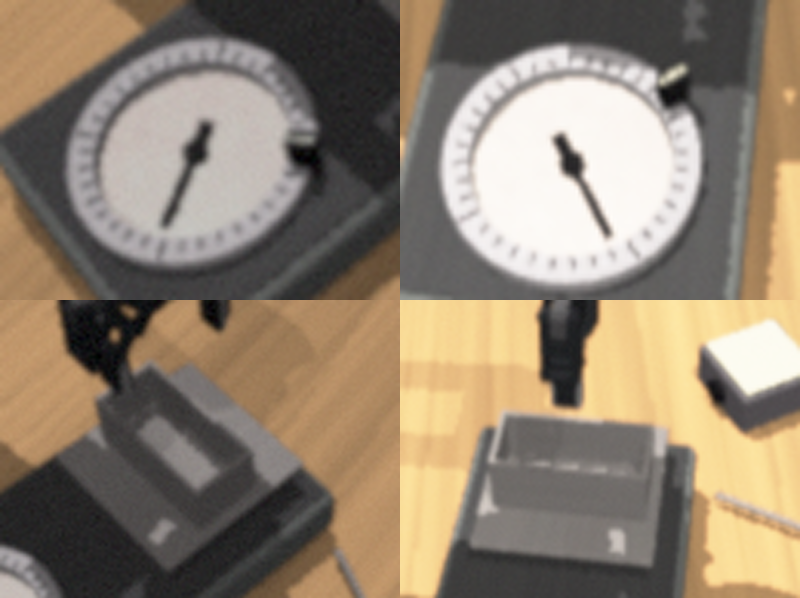

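The tray stands released on the platform. The pointer now goes from hub to tip at scene-crop (196,153)→(166,224) and side-crop (170,162)→(209,236). The tab top is near scene-crop (302,140) and side-crop (273,76). Working out the angles.

Run:
```python
from h import *
A=np.array
g=lambda n,p,o,z:pt(n,A(p)/4+A(o),z)[0,:2]*1000
for n,o,h,t,tb in(('scene',(172,240),(196,153),(166,224),(302,140)),('side',(260,268),(170,162),(209,236),(273,76))):
    H=g(n,h,o,.067);T=g(n,t,o,.066);B=g(n,tb,o,.096)
    print(n,H,T,B,'ptr world',np.arctan2(*(T-H)[::-1]),np.linalg.norm(T-H),'tab',np.arctan2(*(B-H)[::-1]),np.linalg.norm(B-H))
# ring outer circle centre from mask of white/bright ring
for n in('scene','side'):
    im=cv2.imread(f'pics/{"s" if n=="scene" else "d"}3.png'); hsv=cv2.cvtColor(im,cv2.COLOR_BGR2HSV)
    m=((hsv[...,1]<60)&(hsv[...,2]>110)).astype(np.uint8)
    c=px(n,[.496,-.179,.072])[0].astype(int); M=np.zeros_like(m); cv2.circle(M,tuple(map(int,c)),42,1,-1); m&=M
    m=cv2.morphologyEx(m,cv2.MORPH_CLOSE,np.ones((7,7)))
    cs,_=cv2.findContours(m,0,1); k=max(cs,key=cv2.contourArea); P=pt(n,cv2.convexHull(k)[:,0],.072)[:,:2]*1000
    print(n,cv2.minEnclosingCircle(P.astype(np.float32)), cv2.fitEllipse(P.astype(np.float32)))
```

```text
scene [ 499.79148712 -178.1633458 ] [ 516.6473727  -217.38302563] [ 555.0272248  -144.78125631] ptr world -1.164882842724473 42.68845469967802 tab 0.543616817668412 64.53952754552866
side [ 494.75694357 -179.29983314] [ 514.05167125 -220.93092669] [ 551.00070953 -147.79813382] ptr world -1.1367980775928992 45.88501352246692 tab 0.5105585716500667 64.46486073360823
scene ((496.6385803222656, -177.0004119873047), 69.3739242553711) ((496.1825866699219, -177.5931396484375), (136.0535125732422, 138.1316680908203), 51.46076202392578)
side ((486.0679626464844, -179.75245666503906), 90.11365509033203) ((483.8906555175781, -181.89447021484375), (160.3348388671875, 169.44827270507812), 35.04975509643555)
```

```bash
python3 -m pendant '[2,-15,0,0.08,4,-40,0,0.2,8,-75,0,0.32,12,-110,0,0.44,15,-140,-10,0.56,16,-158,-30,0.66,16,-162.5,-55,0.707,16,-162.5,-80,0.707,16,-162.5,-97,0.707,16,-162.5,-100,0.707]' 45 20
python3 -m pendant '[0,0,-5,0,0,0,-12,0,0,0,-20,0,0,0,-27,0,0,0,-33,0,0,0,-37,0,0,0,-39,0,0,0,-39,0,0,0,-39,0,0,0,-39,0]'
```

```text
t: 9.62
eef_pos: [0.5477, -0.1455, 0.1212]
ee_rot: [[-0.865, -0.503, -0.01], [-0.503, 0.865, 0.004], [0.006, 0.008, -1.0]]
force: [-0.9, 0.3, -0.4]
opening: 0.527
finger_force: 0.0
t: 10.45
eef_pos: [0.5516, -0.1467, 0.0888]
ee_rot: [[-0.864, -0.503, 0.001], [-0.503, 0.864, -0.0], [-0.001, -0.001, -1.0]]
force: [-0.0, 0.7, -0.4]
opening: 0.527
finger_force: 0.0
```

```bash
python3 -m pendant '[0,0,0,0,0,0,0,0,0,0,0,0,0,0,0,0,0,0,0,0,0,0,0,0,0,0,0,0,0,0,0,0,0,0,0,0,0,0,0,0]' 0 20
python3 - <<'E'
import numpy as np
C=np.array([496.5,-179]);r=64;a0=.527;p0=C+r*np.array([np.cos(a0),np.sin(a0)])
for d in np.arange(0,-1.70,-.0833):
    a=a0+d;p=C+r*np.array([np.cos(a),np.sin(a)])-p0;print(*p.round(0),round(d,3),end=' | ')
E
```

```text
t: 11.28
eef_pos: [0.5514, -0.1464, 0.0887]
ee_rot: [[-0.864, -0.503, 0.0], [-0.503, 0.864, 0.001], [-0.0, 0.0, -1.0]]
force: [-1.2, 4.2, 5.9]
opening: 0.137
finger_force: 21.5
0.0 0.0 0.0 | 2.0 -5.0 -0.083 | 5.0 -10.0 -0.167 | 6.0 -15.0 -0.25 | 7.0 -20.0 -0.333 | 8.0 -25.0 -0.416 | 9.0 -30.0 -0.5 | 9.0 -36.0 -0.583 | 8.0 -41.0 -0.666 | 7.0 -46.0 -0.75 | 6.0 -51.0 -0.833 | 4.0 -56.0 -0.916 | 2.0 -61.0 -1.0 | -1.0 -66.0 -1.083 | -4.0 -70.0 -1.166 | -7.0 -75.0 -1.25 | -11.0 -78.0 -1.333 | -15.0 -82.0 -1.416 | -19.0 -85.0 -1.499 | -24.0 -88.0 -1.583 | -29.0 -90.0 -1.666 |
```

```bash
python3 -m pendant '[2,-5,1,-0.083,5,-10,1,-0.167,6,-15,1,-0.25,7,-20,1,-0.333,8,-25,1,-0.416,9,-30,1,-0.5,9,-36,1,-0.583,8,-41,1,-0.666,7,-46,1,-0.75,6,-51,1,-0.833]'
python3 -m pendant '[-2,-5,0,-0.083,-4,-10,0,-0.167,-7,-15,0,-0.25,-10,-19,0,-0.333,-13,-24,0,-0.417,-17,-27,0,-0.5,-21,-31,0,-0.583,-25,-34,0,-0.666,-30,-37,0,-0.75,-35,-39,0,-0.833]'
python3 -m pendant '[0,0,0,0,0,0,0,0,0,0,0,0,0,0,0,0,0,0,0,0,0,0,0,0,0,0,0,0,0,0,0,0,0,0,0,0,0,0,0,0]' 36
python3 -m pendant '[0,0,3,0,0,0,10,0,0,0,25,0,0,0,45,0,0,0,65,0,0,0,85,0,0,0,100,0,0,0,108,0,-10,-15,110,0,-20,-30,110,0]'
```

```text
t: 12.12
eef_pos: [0.5557, -0.1972, 0.0886]
ee_rot: [[-0.953, 0.304, -0.004], [0.304, 0.953, 0.002], [0.005, 0.0, -1.0]]
force: [-5.7, 5.0, 6.5]
opening: 0.133
finger_force: 19.5
t: 12.95
eef_pos: [0.5214, -0.2356, 0.0886]
ee_rot: [[-0.416, 0.909, -0.002], [0.909, 0.416, 0.002], [0.003, -0.001, -1.0]]
force: [-1.9, 5.1, 3.0]
opening: 0.134
finger_force: 19.5
t: 13.78
eef_pos: [0.5223, -0.2366, 0.0893]
ee_rot: [[-0.419, 0.908, -0.0], [0.908, 0.419, -0.0], [-0.0, -0.0, -1.0]]
force: [-0.5, -0.4, -0.4]
opening: 0.42
finger_force: 0.0
t: 14.62
eef_pos: [0.5028, -0.2668, 0.2009]
ee_rot: [[-0.42, 0.907, 0.002], [0.907, 0.42, -0.001], [-0.002, 0.001, -1.0]]
force: [-0.2, -1.5, -0.0]
opening: 0.425
finger_force: 0.0
```

Run:
```python
from h import *
_,s=grab('wrist','w4');grab('scene','s4');grab('side','d4')
print(px('wrist',[.4965,-.179,.067],s))
a=cv2.imread('pics/s4.png');b=cv2.imread('pics/d4.png');w=cv2.imread('pics/w4.png')
f=lambda i,x,y,w,h,k:cv2.resize(i[y:y+h,x:x+w],None,fx=k,fy=k,interpolation=cv2.INTER_CUBIC)
cv2.imwrite('pics/c4.png',np.vstack([np.hstack([f(a,172,240,100,75,4),f(b,260,268,100,75,4)]),np.hstack([f(w,0,0,640,400,.625),np.zeros((250,400,3),np.uint8)])]))
```

```text
[[357.01550977  85.09163096]]
```

View pics/c4.png

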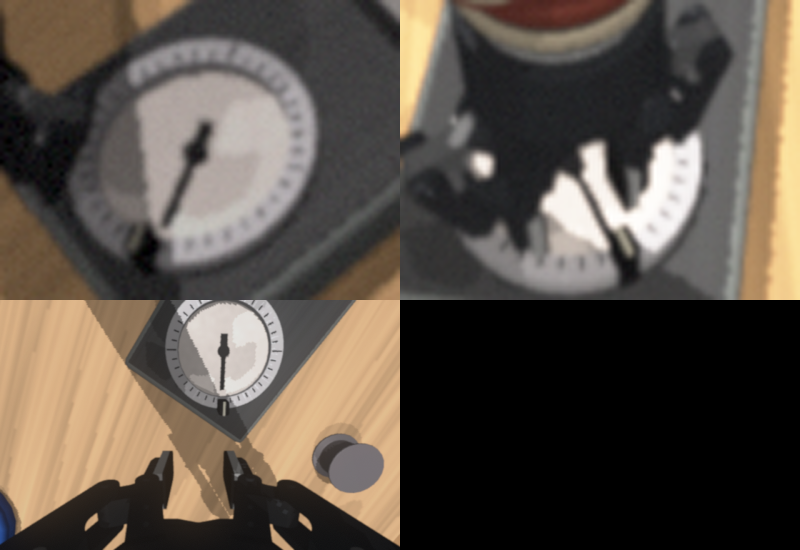

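The wrist view shows the tab about in line with the pointer. I'll zoom in there for a precise check.

Run:
```python
import cv2
w=cv2.imread('pics/w4.png');cv2.imwrite('pics/c5.png',cv2.resize(w[40:190,310:410],None,fx=4,fy=4,interpolation=cv2.INTER_CUBIC))
```

```text
(no output)
```

View pics/c5.png

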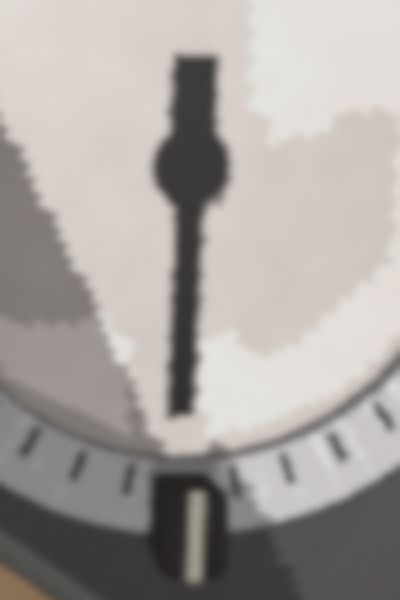

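The zoom shows the pointer running from tail (196,58) through hub (192,168) to tip (180,415). The white mark runs from (199,490) to (194,582).

Run:
```python
from h import *
s=arm.state(); q=lambda p,z:pt('wrist',np.array(p)/4+[310,40],z,s)[0,:2]*1000
an=lambda v:np.arctan2(v[1],v[0])
H=q((192,168),.067);T=q((180,415),.066);t=q((196,58),.066);m=q((196,536),.096);i=q((199,490),.096);o=q((194,582),.096)
print(H,T,m,'ptr',an(T-t),an(T-H),'mark dir',an(o-i),'mark pos',an(m-H),np.linalg.norm(m-H),np.linalg.norm(T-H))
```

```text
[ 495.12951508 -176.9860877 ] [ 513.13883516 -218.04240365] [ 520.66970572 -234.24520615] ptr -1.1561365843279048 -1.1574217193444707 mark dir -1.1612949516012807 mark pos -1.1512355583503568 62.69695354488271 44.832540522877615
```

The mark is within about 0.01 rad of the pointer, and the tray is released at the centre. Handing in.

```bash
python3 -c "
from plant import arm
print(arm.close_job())"
```

```text
the job is handed in; nothing more can be done
None
```

The job is handed in: the tray stands released on the middle of the platform, and the ring's zero mark measured within about 0.01 rad of the pointer (limit 0.09); no verdict was returned.

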